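# Fit the plunger rod into a drum pump

### The job

Refit the plunger rod of the drum pump: take the steel rod from its blue rack, start it in the mouth of the pump barrel and push it about halfway in, then let go of it. Take a new grip farther back, on the red handle, and push the rod home until its brass collar sits right against the face of the dark stop nut on the mouth, then let go. It meets a stiff piston on the way: push steadily through that but do not ram or force it, and leave the oil can, the bung and the wrench where they are.

Things in the scene. Friction and masses are not known exactly. Their poses are not given: they have to be found in the camera images.
- barrel: Pump barrel fixed to the bench on a green foot: lying aluminium tube, 45 mm across, 192 mm long, an outlet stub 150 mm behind the mouth rising to 162 mm above the bench. Round its mouth a dark knurled stop nut, 58 mm across (ridges 61), 30 mm hole. Origin on the bench below the mouth's centre; y level into the bore, z up. Force between rod and barrel with nut and piston must stay under 25 N while the rod is held.
- mouth (a point): Centre of the barrel's own mouth, on the bore's axis 100 mm above the bench; axes as the barrel's, y into the bore. A cone 29 mm wide here narrows to the smooth 18.6 mm bore at 7 mm depth. The stop nut stands 2 to 17 mm proud of this plane (to -y), set differently each time and not measured: see or feel it. It is locked and rigid; the collar stops on it, so approach slowly.
- bore (a point): Point on the bore's axis 95 mm inside the mouth (hidden). A piston waits in the bore: the rod's tip meets it 85 to 105 mm deep and drives it from there to home against a steady drag of about 5 N (up to 9 N with bore friction); it stays where pushed, no spring. A rod held sagging or off line binds and drags two or three times as much.
- rack: Blue rod rack fixed to the bench, base 60 x 230 x 8 mm. Origin on the bench below the stored rod's collar face; y along the stored rod to its tip, rod axis 60 mm above the bench. A saddle 34 mm wide, 64 high, carries the shaft at y = 105 to 125 mm; cheeks 44 mm wide over both, 75 high, flank the handle at y = -20 to -75 mm, so only the shaft can be gripped there. The rod lifts straight out.
- rod: Loose rod, 235 mm long, 0.11 to 0.23 kg. Origin on its axis at the collar's front face; y along the rod to the tip (may be rolled about y). Steel tube shaft 16 mm in diameter, y = 0 to 150 mm; brass collar 40 mm across, y = 0 to -10; red handle 22 mm in diameter, y = -10 to -79; black end disc 28 mm across to y = -85. Balances about 38 mm ahead of the collar. Starts in the rack.
- rod_tip (a point): Centre of the rod's tip, 150 mm ahead of the collar's front face.
- rod_collar (a point): Centre of the collar's front face, which comes to rest on the stop nut's face when the rod is home (2 to 17 mm short of the mouth point).
- rod_handle (a point): Middle of the red handle, on the axis, 44 mm behind the collar's front face: where to grip for the second push. When the rod is let go partway in, this end sags 5 to 10 mm.
- oil_can: Red can, 60 mm in diameter, 110 mm high; origin under its centre. Leave alone.
- bung: Brass drum bung, 60 mm in diameter, 34 mm high; origin under its centre. Leave alone.
- wrench: Steel wrench lying on the bench, roughly 200 mm long; origin under its middle, lies along its x axis. Leave alone.
Things that resemble listed ones, but are neither listed nor needed, are in the scene too. Leave any green or pink look-alike of the rod alone.

How it is judged:
By the outcome, as a careful person would: the job done as asked, in the order asked, and still so for the second after the job is handed in, with the robot touching nothing.
It also fails if it takes over 72 s, if anything falls off the work surface, if the arm or the gripper's body presses on something with over 40 N, if the wrist force passes 120 N, or if a joint passes its speed limit or range.

### The arm

A 6-joint arm with a two-finger parallel gripper is mounted at the origin on the work surface. World frame = base frame: x ahead of the robot, y to its left, z up, the work surface at z = 0. Lengths are in m, angles in degrees, forces in N, time in s.
With the tool pointing down it reaches from about 0.35 to 0.875 m from the base axis. Payload 4.2 kg.
Tool frame: the origin (TCP) lies on the centre line of the jaws, within the pads' length; the fingertips stand tip_reach ahead of it and the grasp point (between the pads) is the TCP (tip_reach is the distance from the TCP to the fingertips, in m); z points along the fingers, y is the line along which they close (so a half turn about z gives the same grasp; the last joint's range is limited). The gripper opens to 87 mm and grips with 3 to 60 N. Pads are 19 mm wide; open, the fingers measure 117 mm over their backs; the gripper's body (75 mm by 190 mm) begins 51 mm behind the grasp point.
Start: joints at [14.817, 22.042, 0.453, 0, -68.411, -14.817], TCP at [0.625, 0, 0.203] pointing down, gripper open.
Joint ranges: [-179.83, 179.83], [-69.29, 118.12], [-61.27, 80.66], [-181.25, 117.63], [-171.15, -9.14], [-177.46, 177.46]. Speed limits (degrees/s): [159.86, 159.86, 180, 180, 180, 180].

### API

Orientations are given as a 3x3 rotation matrix whose columns are the frame's x, y, z axes.
In Python, from station import sense, capture, finish_job, tip_reach gives the robot as it stands.
- The arm moves only by the tool arm_command, never from a script. Its argument "deltas" is a list of rows, each a list of 7 numbers: the turn, a rotation vector about the tool's x, y, z in rad, then the shift along the tool's x, y, z in cm, then the closure, from -1 (fully open) to 1 (shut), so that 0 is half open. In form: [[rx, ry, rz, dx, dy, dz, hand], ...]. A call has 1 to 8 rows; each row is the pose to reach, as a shift and turn from the pose commanded when the call began, along the tool's axes at that moment; what a row does not reach only later rows make up. A row lasts 1/12 s, in which the tool goes at most 41.7 mm and 7.16 degrees, less where a joint would pass 70% of its speed; a pose out of reach is approached as far as the arm can. A call with a gripper value outside its range is refused whole. The fingers move at their own pace and stop on an object; the grip force is fixed at half the most. Time passes only in rows, so rows that repeat a pose let the fingers close. It gives the time, the measured TCP pose, the force, the opening and the grip force at its end, in the units of the state.
- sense(): the state, without advancing time (a new reading comes with each control period).
- capture(name): name is "scene" or "side" or "wrist"; returns a dict with "pixels" (400x640x3 uint8, blue, green, red), "fovy" (degrees; the focal length in pixels is half the picture's height over the tangent of half this angle, whatever the lens; pixels are square), "cx", "cy" (the principal point, pixels), "rvec" (rotation vector, rad) and "tvec" (3), from world to camera coordinates, as OpenCV has them. Camera axes: x right, y down, z forward; pixel columns grow to the right and rows downward; lengths in m; the calibration is good to about 2 mm. A picture is of the moment at which its call begins. There is no depth.
- finish_job(): hands the job in; it is judged then, once.
The state is a dict: "time_s": time; "joints": joint angles; "joint_velocities": joint speeds; "effort": joint torques, N m; "tcp_pos": TCP position; "ee_rot": TCP orientation; "wrist_force": force on the tool from outside, world axes, zero at the start; "moment": the same for the moment, N m; "gripper_width": opening from 0.0 (shut) to 1.0 (fully open); "gripper_force": force on a finger pad.
Only numpy, scipy, OpenCV 4.12 (cv2) and the standard library are available. Lean on these libraries where they do the work, as an engineer would, in place of code of your own. Each camera call takes 0.05 s, during which the arm holds its last target. There are 200 camera calls.

## Working session

There is one attempt and no reset: what is moved stays moved. The work goes in short steps, Python scripts to look and compute and a tool call to move; the robot and the scene stay as the last step left them, time stands still between calls to the robot, and variables do not carry over. Pictures are saved under pics/ and viewed, at most 10 in all, crops included, and the job is handed in when it is done.

Besides the shell and the picture viewer there is one more tool, called after "Request:" as name([rows], argument=value, ...), one row to a line, values as JSON. arm_command: Moves the arm, as the interface text tells. Its arguments: {"type":"object","properties":{"deltas":{"type":"array"}},"required":["deltas"]}

```bash
mkdir -p pics; cat > h.py <<'E'
import numpy as np, cv2
from station import sense, capture, finish_job, tip_reach
def cam(n):
    c=capture(n); p=c["pixels"]; f=p.shape[0]/2/np.tan(np.radians(c["fovy"]/2))
    R=cv2.Rodrigues(np.array(c["rvec"],float))[0]; t=np.array(c["tvec"],float).ravel()
    return dict(p=p,f=f,cx=c["cx"],cy=c["cy"],R=R,t=t,o=-R.T@t)
def ray(c,u,v):
    d=c["R"].T@np.array([(u-c["cx"])/c["f"],(v-c["cy"])/c["f"],1]); return c["o"],d/np.linalg.norm(d)
def onz(c,u,v,z):
    o,d=ray(c,u,v); return o+d*(z-o[2])/d[2]
def tri(obs):
    A=0;b=0;L=[]
    for c,u,v in obs:
        o,d=ray(c,u,v);P=np.eye(3)-np.outer(d,d);A=A+P;b=b+P@o;L.append((o,P))
    x=np.linalg.solve(A,b); return x,[round(1000*np.linalg.norm(P@(x-o)),1) for o,P in L]
def proj(c,X):
    q=c["R"]@np.array(X)+c["t"]; return c["f"]*q[:2]/q[2]+[c["cx"],c["cy"]]
E
python3 - <<'E'
from h import *
import pickle
C={n:cam(n) for n in("scene","side","wrist")}
pickle.dump(C,open("c0.pkl","wb"))
for n,c in C.items():
    cv2.imwrite(f"pics/{n}0.png",c["p"]); print(n,c["o"].round(3),c["R"][2].round(2),round(c["f"]))
print(tip_reach,sense())
E
```

```text
scene [ 1.258 -0.387  0.643] [-0.7   0.38 -0.6 ] 400
side [ 0.443 -0.93   0.915] [ 0.12  0.74 -0.66] 422
wrist [ 0.625 -0.065  0.384] [-0.    0.24 -0.97] 360
0.019 {'time_s': 0.15, 'joints': array([ 1.48166596e+01,  2.20808613e+01,  3.99579181e-01, -2.10530230e-02,
       -6.84121937e+01, -1.48170389e+01]), 'joint_velocities': array([-0.03062455, -0.17629736,  0.19286669,  0.11852005, -0.05485456,
       -0.01218631]), 'effort': array([ 3.86667998e-04, -3.91052306e+01,  1.87588084e+01,  4.22235444e+00,
        1.23758311e-02, -1.38926293e-04]), 'tcp_pos': array([6.24521074e-01, 1.87890795e-05, 2.02319733e-01]), 'ee_rot': array([[-1.42019324e-04, -9.99998605e-01, -1.66456507e-03],
       [-9.99999986e-01,  1.42164160e-04, -8.68931940e-05],
       [ 8.71297142e-05,  1.66455271e-03, -9.99998611e-01]]), 'wrist_force': array([ 0.03849399, -0.26167263,  0.53568746]), 'moment': array([-0.017965  , -0.00269436, -0.02711831]), 'gripper_force': 0.0, 'gripper_width': 1.0009470123333302}
```

View pics/scene0.png

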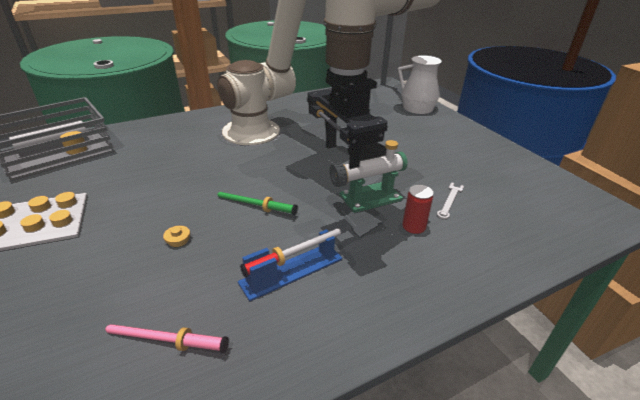

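View pics/side0.png

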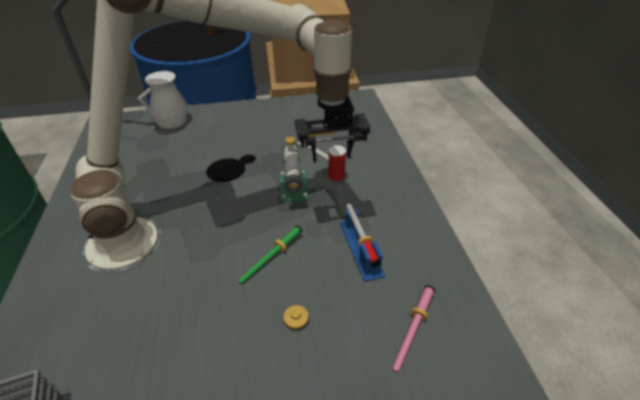

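Scene view: rack rod with tip near (338,234), collar (279,256), handle (262,265). Barrel nut at (338,175), stub cap (392,146). Side view: rod tip (350,208), collar (365,239), nut (293,187), stub cap (290,141). Now a zoomed composite.

```bash
python3 - <<'E'
from h import *
import pickle
C=pickle.load(open("c0.pkl","rb"))
def crop(n,u,v,w,h,k): return cv2.resize(C[n]["p"][v:v+h,u:u+w],None,fx=k,fy=k,interpolation=cv2.INTER_CUBIC)
m=np.zeros((600,800,3),np.uint8)
def put(im,x,y): m[y:y+im.shape[0],x:x+im.shape[1]]=im
put(crop("scene",320,130,100,75,4),0,0)
put(crop("scene",235,225,115,75,3.4783),400,0)
put(crop("side",262,130,66,80,3.75),0,300)
put(crop("side",335,200,55,80,3.75),255,300)
put(cv2.resize(C["wrist"]["p"],(320,200)),475,300)
cv2.imwrite("pics/comp.png",m)
E
```

```text
(no output)
```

View pics/comp.png

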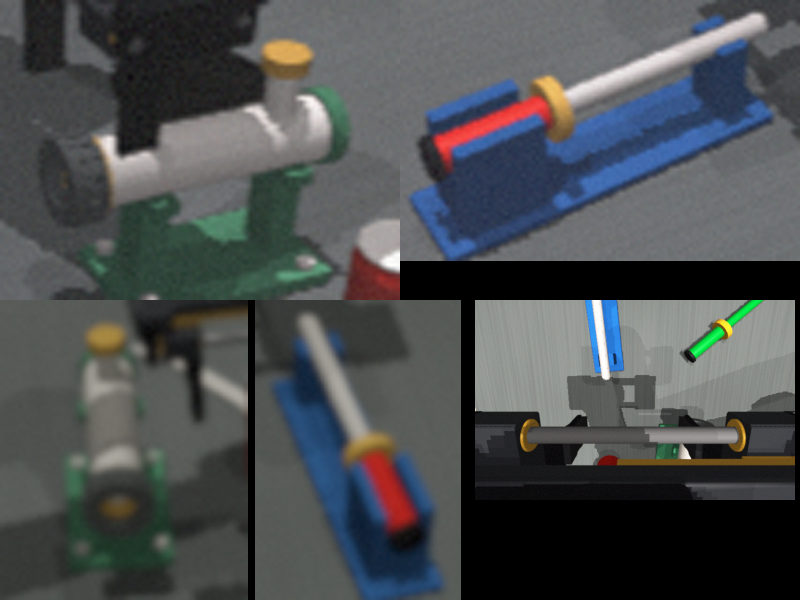

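```bash
python3 - <<'E'
from h import *
import pickle
C=pickle.load(open("c0.pkl","rb")); s,d=C["scene"],C["side"]
P={}
for n,a,b in [("nut",(335.5,175.5),(293.7,184.7)),("cap",(391.8,142),(290.3,138.5)),("tip",(338.5,231.3),(349.1,205.9)),("collar",(279.5,255.8),(365.1,239)),("end",(244.2,271),(374.7,264)),("can_top",(419,190),(337.5,150))]:
    x,r=tri([(s,*a),(d,*b)]);P[n]=x;print(n,x.round(4),r)
v=P["tip"]-P["end"];print("rod len",np.linalg.norm(v),"yaw",np.degrees(np.arctan2(v[1],v[0])))
v=P["cap"]-P["nut"];print("barrel yaw",np.degrees(np.arctan2(v[1],v[0])),np.linalg.norm(v[:2]))
w=C["wrist"];o=w["R"]@(w["o"]-sense()["tcp_pos"]);print(w["R"].round(3),w["o"])
E
```

```text
nut [0.5184 0.049  0.1004] [np.float64(1.9), np.float64(1.9)]
cap [0.5294 0.2046 0.1643] [np.float64(1.0), np.float64(1.0)]
tip [ 0.6728 -0.0284  0.0605] [np.float64(0.1), np.float64(0.1)]
collar [ 0.6865 -0.1746  0.0635] [np.float64(3.6), np.float64(3.6)]
end [ 0.691  -0.2547  0.0563] [np.float64(0.6), np.float64(0.6)]
can_top [0.6796 0.1833 0.1147] [np.float64(1.2), np.float64(1.2)]
rod len 0.2270103461181736 yaw 94.5867091886145
barrel yaw 85.93209664994795 0.15601632444919103
[[-1.     0.001  0.002]
 [ 0.001  0.97   0.242]
 [-0.002  0.242 -0.97 ]] [ 0.62504123 -0.0648251   0.38387645]
```

Request:
arm_command([
  [0,0,0,-4,2.6,-2.5,-1],
  [0,0,0,-7,5,-5,-1],
  [0,0,0,-10,7.5,-7.5,-1],
  [0,0,0,-13,9.5,-9.5,-1],
  [0,0,0,-15,10.4,-9.7,-1],
  [0,0,0,-15,10.4,-9.7,-1],
  [0,0,0,-15,10.4,-9.7,-1],
  [0,0,0,-15,10.4,-9.7,-1],
])

```text
time_s: 0.82
tcp_pos: [0.5206, 0.1501, 0.2996]
ee_rot: [[0.001, -1.0, -0.001], [-1.0, -0.001, -0.0], [0.0, 0.001, -1.0]]
wrist_force: [0.3, -0.3, -0.7]
gripper_width: 1.002
gripper_force: 0.0
```

```bash
python3 - <<'E'
from h import *
import pickle
c=cam("wrist");s=cam("scene");d=cam("side");pickle.dump((c,s,d),open("c1.pkl","wb"))
cv2.imwrite("pics/w1.png",c["p"]);st=sense();print(st["tcp_pos"],st["joints"].round(1),c["o"])
E
```

```text
[0.52110662 0.14895672 0.29899066] [ 33.1  10.9  -1.5  -0.  -77.7 -33.2] [0.52107326 0.0852624  0.48134307]
```

Request:
arm_command([
  [0,0,0,4,-2.6,1,-1],
  [0,0,0,7,-5,2,-1],
  [0,0,0,10.5,-7,3,-1],
  [0,0,0,14,-9,4.5,-1],
  [0,0,0,17,-12,6,-1],
  [0,0,0,20,-14,7,-1],
  [0,0,0,23,-16,8,-1],
  [0,0,0,23,-16,8,-1],
])

```text
time_s: 1.63
tcp_pos: [0.6817, -0.0871, 0.2135]
ee_rot: [[-0.008, -1.0, -0.008], [-1.0, 0.008, -0.001], [0.001, 0.008, -1.0]]
wrist_force: [0.6, 0.6, -0.5]
gripper_width: 1.001
gripper_force: 0.0
```

Request:
arm_command([
  [0,0,0,0,0,0,-1],
  [0,0,0,0,0,0,-1],
])

```text
time_s: 1.8
tcp_pos: [0.6808, -0.0815, 0.2189]
ee_rot: [[-0.002, -1.0, -0.002], [-1.0, 0.002, -0.0], [0.0, 0.002, -1.0]]
wrist_force: [-0.2, -0.0, 0.8]
gripper_width: 1.002
gripper_force: 0.0
```

```bash
python3 - <<'E'
from h import *
import pickle
c=cam("wrist");pickle.dump(c,open("c2.pkl","wb"));w=pickle.load(open("c1.pkl","rb"))[0]
m=np.zeros((600,800,3),np.uint8)
m[:300,:480]=cv2.resize(w["p"],(480,300));m[300:,:480]=cv2.resize(c["p"],(480,300));m[:150,480:720]=cv2.resize(w["p"][0:200,220:540],(240,150))
cv2.imwrite("pics/w12.png",m);st=sense();print(st["tcp_pos"],st["joints"].round(1),c["o"])
E
```

```text
[ 0.68082069 -0.08048403  0.22001438] [  6.7  27.5  11.6   0.  -74.1  -6.8] [ 0.68125331 -0.14626339  0.40059574]
```

View pics/w12.png

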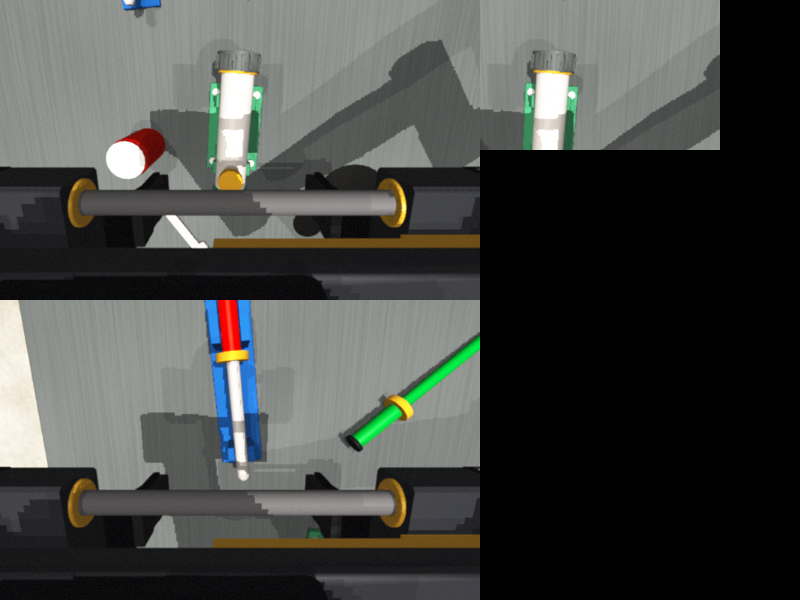

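The top view shows the nut at about (239,62), tube down to the cap (230,180) with the can to the left. The lower view shows rod tip (243,475), collar (232,356) and handle above, in 480-wide scale.

```bash
python3 - <<'E'
from h import *
import pickle
w,s1,d1=pickle.load(open("c1.pkl","rb"));c=pickle.load(open("c2.pkl","rb"))
def rowmid(img,m,r,lo,hi):
    x=np.where(m[r,lo:hi])[0]; return (x.min()+x.max())/2+lo,x.max()-x.min()+1
def line(c,m,rows,lo,hi,z,tag):
    P=[];W=[]
    for r in rows:
        if m[r,lo:hi].any():
            u,k=rowmid(c,m,r,lo,hi);P.append(onz(c,u,r,z));W.append(k)
    P=np.array(P);k=np.polyfit(P[:,1],P[:,0],1);res=P[:,0]-np.polyval(k,P[:,1])
    print(tag,"x at y: slope",k.round(4),"rms",res.std().round(4),"y",P[:,1].min().round(3),P[:,1].max().round(3),"w",W[::6],"yaw",90-np.degrees(np.arctan(k[0])));return k
def hsv(c): return cv2.cvtColor(c["p"],cv2.COLOR_BGR2HSV)
h=hsv(c);g=(h[...,1]<60)&(h[...,2]>165)
red=((h[...,0]<8)|(h[...,0]>172))&(h[...,1]>150)&(h[...,2]>80)
br=(h[...,0]>12)&(h[...,0]<32)&(h[...,1]>120)
line(c,g,range(90,200),285,345,.06,"shaft")
line(c,red,range(0,60),280,345,.06,"handle")
ys,xs=np.where(br[50:100,270:350]);print("collar px",xs.min()+270,xs.max()+270,ys.min()+50,ys.max()+50)
print("front edge",onz(c,(xs.min()+xs.max())/2+270,ys.max()+50.5,.08),"back",onz(c,(xs.min()+xs.max())/2+270,ys.min()+50-.5,.08))
print("tip row",[ (r,rowmid(c,h[...,2]>150,r,310,335)) for r in (225,230,235,238) if (h[r,310:335,2]>150).any()])
for u,v in [(324,238)]: print("tip",onz(c,u,v,.06))
h=hsv(w);g=(h[...,1]<60)&(h[...,2]>190)
line(w,g,range(103,160),280,345,.1,"tube")
gr=(h[...,0]>60)&(h[...,0]<90)&(h[...,1]>80)
br=(h[...,0]>10)&(h[...,0]<35)&(h[...,1]>120)
line(w,gr,range(125,205),265,365,.008,"foot")
ys,xs=np.where(br[85:110,280:360]);print("ring",xs.min()+280,xs.max()+280,ys.min()+85,ys.max()+85)
dk=(h[...,2]<100)
for r in range(66,98,4):
    x=np.where(dk[r,270:370])[0]; print(r,x.min()+270 if len(x) else None,x.max()+270 if len(x) else None)
print(h[60:104:4,318,2])
yb=np.where(br[215:255,280:335]);print("cap",yb[1].mean()+280,yb[0].mean()+215, onz(w,yb[1].mean()+280,yb[0].mean()+215,.163))
E
```

```text
shaft x at y: slope [-0.0795  0.6712] rms 0.0002 y -0.165 -0.063 w [np.int64(17), np.int64(16), np.int64(17), np.int64(16), np.int64(16), np.int64(16), np.int64(16), np.int64(17), np.int64(16), np.int64(17), np.int64(16), np.int64(15), np.int64(10), np.int64(10), np.int64(11), np.int64(15), np.int64(15), np.int64(14), np.int64(13)] yaw 94.54546987739805
handle x at y: slope [-0.0906  0.6699] rms 0.0002 y -0.238 -0.191 w [np.int64(25), np.int64(25), np.int64(26), np.int64(25), np.int64(25), np.int64(25), np.int64(25), np.int64(25), np.int64(25), np.int64(24)] yaw 95.17521035587723
collar px 288 331 67 83
front edge [ 0.68555589 -0.1687515   0.08      ] back [ 0.68546354 -0.18235149  0.08      ]
tip row [(230, (np.float64(322.5), np.int64(12))), (235, (np.float64(324.0), np.int64(15))), (238, (np.float64(324.0), np.int64(11)))]
tip [ 0.67232819 -0.02283616  0.06      ]
tube x at y: slope [0.0865 0.5127] rms 0.002 y 0.078 0.135 w [np.int64(42), np.int64(42), np.int64(43), np.int64(60), np.int64(51), np.int64(42), np.int64(42), np.int64(42), np.int64(40), np.int64(34)] yaw 85.05524144836181
foot x at y: slope [0.0759 0.5135] rms 0.0003 y 0.103 0.208 w [np.int64(71), np.int64(70), np.int64(70), np.int64(70), np.int64(69), np.int64(69), np.int64(69), np.int64(69), np.int64(68), np.int64(67), np.int64(68), np.int64(67), np.int64(66), np.int64(67)] yaw 85.66070037406894
ring 291 343 93 100
66 None None
70 290 297
74 289 347
78 292 345
82 285 344
86 283 293
90 283 343
94 283 343
[143 135 152 156 166 160 158 154 157 255 255]
cap 306.75588599752166 240.19578686493185 [0.52885817 0.20275053 0.163     ]
```

Request:
arm_command([
  [0,0,-0.04,2.5,-0.05,3,-1],
  [0,0,-0.08,4,-0.1,6,-1],
  [0,0,-0.08,5.35,-0.1,9,-1],
  [0,0,-0.08,5.35,-0.1,11,-1],
  [0,0,-0.08,5.35,-0.1,13,-1],
  [0,0,-0.08,5.35,-0.1,15,-1],
  [0,0,-0.08,5.35,-0.1,16,-1],
  [0,0,-0.08,5.35,-0.1,16,-1],
])

```text
time_s: 2.52
tcp_pos: [0.6803, -0.1323, 0.0583]
ee_rot: [[0.081, -0.997, -0.004], [-0.997, -0.081, 0.0], [-0.001, 0.004, -1.0]]
wrist_force: [-0.5, 0.1, 0.6]
gripper_width: 0.998
gripper_force: 0.0
```

```bash
python3 - <<'E'
from h import *
st=sense();print(st["tcp_pos"],st["ee_rot"].round(3),st["wrist_force"]);p=st["tcp_pos"];print("lateral err",p[0]-(.6712-.0795*p[1]))
E
```

```text
[ 0.68028598 -0.13233846  0.05827742] [[ 0.081 -0.997 -0.004]
 [-0.997 -0.081  0.   ]
 [-0.001  0.004 -1.   ]] [-0.51456595  0.0504565   0.61621843]
lateral err -0.0014349311018510003
```

Request:
arm_command([
  [0,0,0,0,0,0,0],
  [0,0,0,0,0,0,0.5],
  [0,0,0,0,0,0,1],
  [0,0,0,0,0,0,1],
  [0,0,0,0,0,0,1],
  [0,0,0,0,0,0,1],
  [0,0,0,0,0,0,1],
  [0,0,0,0,0,0,1],
])

```text
time_s: 3.18
tcp_pos: [0.682, -0.1335, 0.0602]
ee_rot: [[0.08, -0.997, 0.0], [-0.997, -0.08, 0.0], [-0.0, -0.0, -1.0]]
wrist_force: [0.4, -0.3, -0.5]
gripper_width: 0.477
gripper_force: 0.0
```

Request:
arm_command([
  [0,0,0,0,0,0,1],
  [0,0,0,0,0,0,1],
  [0,0,0,0,0,0,1],
  [0,0,0,0,0,0,1],
  [0,0,0,0,0,0,1],
  [0,0,0,0,0,0,1],
  [0,0,0,0,0,0,1],
  [0,0,0,0,0,0,1],
])

```text
time_s: 3.85
tcp_pos: [0.682, -0.1335, 0.0601]
ee_rot: [[0.08, -0.997, -0.0], [-0.997, -0.08, -0.0], [0.0, 0.0, -1.0]]
wrist_force: [0.2, -0.4, -0.0]
gripper_width: 0.005
gripper_force: 0.0
```

Request:
arm_command([
  [0,0,0,0,0,-0.4,1],
  [0,0,0,0,0,-1,1],
  [0,0,0,0,0,-2,1],
  [0,0,0,0,0,-3.5,1],
  [0,0,0,0,0,-5,1],
  [0,0,0,0,0,-6,1],
  [0,0,0,0,0,-6,1],
  [0,0,0,0,0,-6,1],
])

```text
time_s: 4.52
tcp_pos: [0.6823, -0.1334, 0.1212]
ee_rot: [[0.08, -0.997, 0.002], [-0.997, -0.08, 0.0], [-0.0, -0.002, -1.0]]
wrist_force: [-0.1, 0.1, -1.4]
gripper_width: 0.003
gripper_force: 0.0
```

```bash
python3 - <<'E'
from h import *
c=cam("wrist");s=cam("scene");m=np.zeros((500,800,3),np.uint8)
m[:250,:400]=cv2.resize(c["p"],(400,250));m[:,400:]=cv2.resize(s["p"][190:310,230:326],(400,500),interpolation=cv2.INTER_CUBIC)
d=cam("side");m[250:,:400]=cv2.resize(d["p"][165:290,260:460],(400,250))
cv2.imwrite("pics/a.png",m);print(sense())
E
```

```text
{'time_s': 4.6667, 'joints': array([ 2.22200669e+00,  3.22497669e+01,  4.95271089e+00, -2.53212147e-02,
       -6.28252665e+01,  2.36453439e+00]), 'joint_velocities': array([ 0.07341249,  0.29650422, -0.07701697,  0.19932007,  0.0086678 ,
       -0.01428353]), 'effort': array([ 5.42369293e-03, -4.73806500e+01,  1.81850696e+01,  4.07032236e+00,
        4.18333383e-02,  8.42211148e-05]), 'tcp_pos': array([ 0.68122032, -0.13336013,  0.11898976]), 'ee_rot': array([[ 7.97626507e-02, -9.96811569e-01, -2.14852668e-03],
       [-9.96813768e-01, -7.97634950e-02,  3.10087742e-04],
       [-4.80473046e-04,  2.11694755e-03, -9.99997644e-01]]), 'wrist_force': array([-0.70395414, -0.04479868, -0.01229136]), 'moment': array([-0.00234756, -0.04319063,  0.02169276]), 'gripper_force': 0.0, 'gripper_width': 0.006633243740154154}
```

View pics/a.png

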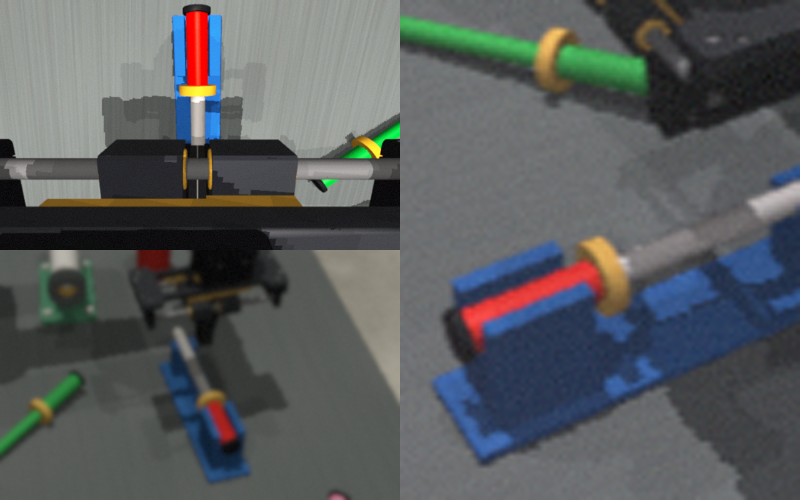

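The rod is still seated in the rack, and the fingers closed without meeting it. I'll check where the fingertips really appear against the projected TCP.

```bash
python3 - <<'E'
from h import *
s=cam("scene");d=cam("side");st=sense();p=st["tcp_pos"];R=st["ee_rot"];t=p+R[:,2]*tip_reach
m=np.zeros((480,800,3),np.uint8)
for i,c in enumerate((s,d)):
    q=proj(c,p);r=proj(c,t);u,v=int(q[0])-50,int(q[1])-60
    im=cv2.resize(c["p"][v:v+120,u:u+100],(400,480),interpolation=cv2.INTER_CUBIC)
    for a,col in((q,(0,0,255)),(r,(0,255,255))): cv2.drawMarker(im,tuple(int(k) for k in (a-[u,v])*4),col,0,14,1)
    m[:,400*i:400*i+400]=im;print(q,r)
cv2.imwrite("pics/b.png",m)
E
```

```text
[296.95497708 226.72265487] [297.1181436  233.77550312]
[361.31057598 215.44402831] [360.93789958 220.43872324]
```

View pics/b.png

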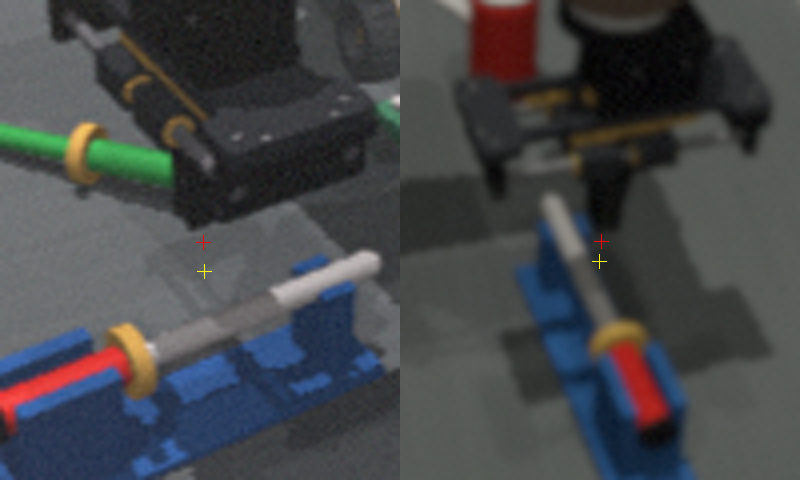

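```bash
python3 - <<'E'
from h import *
s=cam("scene");d=cam("side");st=sense();p=st["tcp_pos"]
x,r=tri([(s,246+193/4,166+226/4),(d,311+207/4,155+228/4)]);print(x,r,p,(x-p)*1000)
import pickle
C=pickle.load(open("c0.pkl","rb"))
# initial open fingers: TCP predicted pixel
for n in("scene","side"): print(n,proj(C[n],[.6245,0,.2023]),proj(C[n],[.6245,0.0,.1833]),proj(C[n],[.5745,0.0,.1833]),proj(C[n],[.6745,0.0,.1833]))
E
```

```text
[ 0.68354373 -0.13934159  0.13526379] [np.float64(1.3), np.float64(1.3)] [ 0.68163911 -0.13346359  0.11930085] [ 1.90461619 -5.87799415 15.9629358 ]
scene [341.87070095 163.91486489] [341.44412283 171.46873431] [330.46658264 160.88617514] [353.3450866 182.9414915]
side [331.67018516 163.98216682] [331.63430562 169.35961396] [314.19212262 171.34898472] [348.90349032 167.38997456]
```

The fingertips triangulate about 16 mm above the reported TCP, not 19 mm below it, so the real hand sits about 35 mm higher than the state says. I'll reopen, descend to a height that is safe under either reading, and test by closing.

Request:
arm_command([
  [0,0,0,0,0,0,-0.2],
  [0,0,0,0,0,0,-0.2],
  [0,0,0,0,0,0,-0.2],
  [0,0,0,0,0,0,-0.2],
  [0,0,0,0,0,0,-0.2],
  [0,0,0,0,0,0,-0.2],
  [0,0,0,0,0,0,-0.2],
  [0,0,0,0,0,0,-0.2],
])

```text
time_s: 5.53
tcp_pos: [0.682, -0.1335, 0.1202]
ee_rot: [[0.08, -0.997, 0.0], [-0.997, -0.08, -0.0], [0.0, -0.0, -1.0]]
wrist_force: [0.3, -0.8, 0.1]
gripper_width: 0.524
gripper_force: 0.0
```

Request:
arm_command([
  [0,0,0,0,0,1.5,-0.2],
  [0,0,0,0,0,3.5,-0.2],
  [0,0,0,0,0,5.5,-0.2],
  [0,0,0,0,0,7,-0.2],
  [0,0,0,0,0,8,-0.2],
  [0,0,0,0,0,8.5,-0.2],
  [0,0,0,0,0,8.5,-0.2],
  [0,0,0,0,0,8.5,-0.2],
])

```text
time_s: 6.2
tcp_pos: [0.6826, -0.1336, 0.0358]
ee_rot: [[0.08, -0.997, 0.001], [-0.997, -0.08, -0.0], [0.0, -0.001, -1.0]]
wrist_force: [-0.7, 0.0, 0.3]
gripper_width: 0.599
gripper_force: 0.0
```

```bash
python3 - <<'E'
from h import *
s=cam("scene");d=cam("side");st=sense();p=st["tcp_pos"];print(p,st["wrist_force"],st["gripper_width"])
m=np.zeros((480,800,3),np.uint8)
for i,c in enumerate((s,d)):
    q=proj(c,p);u,v=int(q[0])-50,int(q[1])-60
    m[:,400*i:400*i+400]=cv2.resize(c["p"][v:v+120,u:u+100],(400,480),interpolation=cv2.INTER_CUBIC);print(u,v)
cv2.imwrite("pics/e.png",m)
E
```

```text
[ 0.68294261 -0.13354568  0.03655556] [ 0.76149547  0.08296082 -0.11518264] 0.598386690485854
247 196
310 176
```

View pics/e.png

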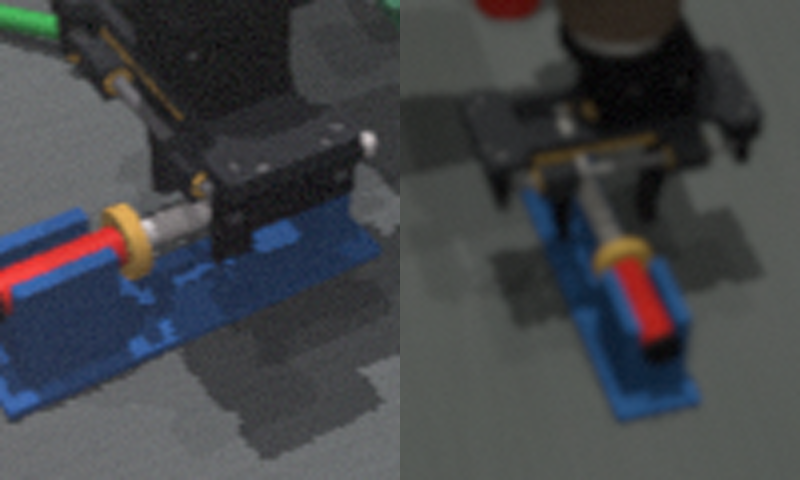

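The fingers now straddle the shaft in both views, confirming the offset. I'll go a little lower and close.

Request:
arm_command([
  [0,0,0,0,0,0.2,-0.2],
  [0,0,0,0,0,0.4,-0.2],
  [0,0,0,0,0,0.6,-0.2],
  [0,0,0,0,0,0.8,0],
  [0,0,0,0,0,0.8,0.5],
  [0,0,0,0,0,0.8,1],
  [0,0,0,0,0,0.8,1],
  [0,0,0,0,0,0.8,1],
])

```text
time_s: 6.97
tcp_pos: [0.6821, -0.1335, 0.0272]
ee_rot: [[0.08, -0.997, 0.0], [-0.997, -0.08, -0.0], [0.0, -0.0, -1.0]]
wrist_force: [-0.4, 0.2, -0.1]
gripper_width: 0.306
gripper_force: 0.0
```

Request:
arm_command([
  [0,0,0,0,0,0,1],
  [0,0,0,0,0,0,1],
  [0,0,0,0,0,0,1],
  [0,0,0,0,0,0,1],
  [0,0,0,0,0,0,1],
  [0,0,0,0,0,0,1],
])

```text
time_s: 7.47
tcp_pos: [0.682, -0.1335, 0.0272]
ee_rot: [[0.08, -0.997, -0.0], [-0.997, -0.08, -0.0], [0.0, 0.0, -1.0]]
wrist_force: [-0.8, 0.4, 1.0]
gripper_width: 0.173
gripper_force: 30.0
```

Request:
arm_command([
  [0,0,0,0,0,-0.3,1],
  [0,0,0,0,0,-0.8,1],
  [0,0,0,0,0,-1.5,1],
  [0,0,0,0,0,-2.3,1],
  [0,0,0,0,0,-3.2,1],
  [0,0,0,0,0,-4,1],
  [0,0,0,0,0,-4.5,1],
  [0,0,0,0,0,-4.5,1],
])

```text
time_s: 8.13
tcp_pos: [0.6831, -0.1336, 0.0744]
ee_rot: [[0.08, -0.997, 0.004], [-0.997, -0.08, -0.0], [0.001, -0.004, -1.0]]
wrist_force: [-0.6, -0.8, -1.8]
gripper_width: 0.177
gripper_force: 30.0
```

Request:
arm_command([
  [0,0,0.02,-0.5,1.7,0,1],
  [0,0,0.04,-1.2,4,0,1],
  [0,0,0.07,-2,6.5,0,1],
  [0,0,0.1,-2.7,9,0,1],
  [0,0,0.13,-3.4,11.5,0.1,1],
  [0,0,0.155,-4.1,14,0.3,1],
  [0,0,0.155,-4.7,16,0.5,1],
  [0,0,0.155,-5.05,17.25,0.5,1],
])

```text
time_s: 8.8
tcp_pos: [0.5028, -0.0967, 0.0667]
ee_rot: [[-0.075, -0.997, -0.003], [-0.997, 0.075, 0.0], [-0.0, 0.003, -1.0]]
wrist_force: [0.1, 0.6, -0.7]
gripper_width: 0.175
gripper_force: 30.0
```

Request:
arm_command([
  [0,0,0,0,0,0,1],
  [0,0,0,0,0,0,1],
  [0,0,0,0,0,0,1],
  [0,0,0,0,0,0,1],
  [0,0,0,0,0,0,1],
])

```text
time_s: 9.22
tcp_pos: [0.5069, -0.097, 0.0671]
ee_rot: [[-0.075, -0.997, 0.0], [-0.997, 0.075, -0.0], [0.0, -0.0, -1.0]]
wrist_force: [0.4, 0.5, -0.8]
gripper_width: 0.171
gripper_force: 30.0
```

```bash
python3 - <<'E'
from h import *
import pickle
C={n:cam(n) for n in("scene","side","wrist")};pickle.dump(C,open("c3.pkl","wb"));st=sense();print(st["tcp_pos"],st["wrist_force"],st["moment"],st["joints"].round(1))
m=np.zeros((600,800,3),np.uint8)
m[:360,:480]=cv2.resize(C["scene"]["p"][130:250,250:410],(480,360),interpolation=cv2.INTER_CUBIC)
m[:360,480:780]=cv2.resize(C["side"]["p"][150:270,245:345],(300,360),interpolation=cv2.INTER_CUBIC)
m[360:,:384]=cv2.resize(C["wrist"]["p"],(384,240))
cv2.imwrite("pics/f.png",m)
E
```

```text
[ 0.50638789 -0.09698858  0.06696749] [-0.19172053 -0.09779049 -1.49195354] [ 0.01373082 -0.01256784 -0.01726325] [  7.2  19.9 -25.2  -0.  -44.9 -11.5]
```

View pics/f.png

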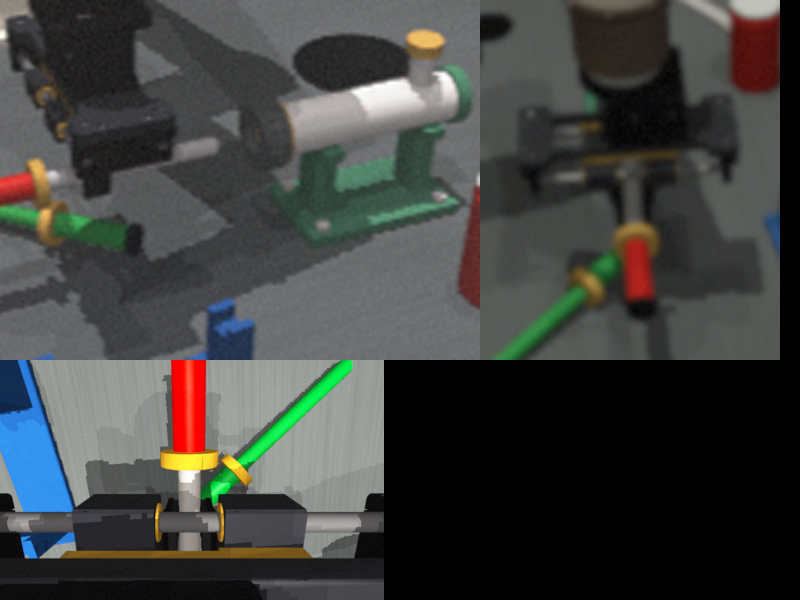

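In the scene view the rod tip is at (322,178), pointing at the nut centre near (336,175). The green look-alike lies below and clear of it. Now I'll quantify the alignment.

```bash
python3 - <<'E'
from h import *
import pickle
C=pickle.load(open("c3.pkl","rb"));c=C["wrist"];s=C["scene"]
h=cv2.cvtColor(c["p"],cv2.COLOR_BGR2HSV);red=((h[...,0]<8)|(h[...,0]>172))&(h[...,1]>150)&(h[...,2]>80)
P=[]
for r in range(5,145):
    x=np.where(red[r,260:370])[0];P.append(onz(c,x.mean()+260,r,.1))
P=np.array(P);k=np.polyfit(P[:,1],P[:,0],1);print("rod x=",k,"yaw",90-np.degrees(np.arctan(k[0])))
br=(h[...,0]>12)&(h[...,0]<32)&(h[...,1]>120)&(h[...,2]>100);ys,xs=np.where(br[140:200,262:365]);print("collar",xs.min()+262,xs.max()+262,onz(c,xs.mean()+262,ys.max()+140,.12))
n=np.array([1,-k[0],0])
def onpl(c,u,v):
    o,d=ray(c,u,v);return o+d*((k[1]-(o@n))/(d@n))
sh=cv2.cvtColor(s["p"],cv2.COLOR_BGR2HSV)
red=((sh[...,0]<8)|(sh[...,0]>172))&(sh[...,1]>150);ys,xs=np.where(red[170:215,240:275]);
print("handle px",xs.mean()+240,ys.mean()+170,onpl(s,xs.mean()+240,ys.mean()+170))
print("tip",onpl(s,322.3,178.3),"shaft",onpl(s,250+190/3,130+152/3.),"collar",onpl(s,264.5,191))
print("axis err at tip y",[round(1000*(np.polyval(k,y)-(.5135+.0759*y)),1) for y in(-.2,-.1,.014)])
E
```

```text
rod x= [0.07035476 0.5136472 ] yaw 85.97560021147149
collar 267 363 [ 0.50393416 -0.13627895  0.12      ]
handle px 249.97267759562843 193.31147540983608 [ 0.50152421 -0.17231223  0.10074193]
tip [0.51451568 0.01234435 0.0981635 ] shaft [ 0.51281136 -0.01188034  0.0970017 ] collar [ 0.50399036 -0.1372592   0.0982546 ]
axis err at tip y [np.float64(1.3), np.float64(0.7), np.float64(0.1)]
```

```bash
python3 - <<'E'
from h import *
import pickle
C=pickle.load(open("c3.pkl","rb"));s=C["scene"];g=np.array([.5065,-.097]);f=np.array([.075,.997]);l=np.array([.997,-.075])
for z in(.116,.13,.151): 
  for a,b in((-.0375,.095),(.0375,.095),(.0375,-.095)): print(z,a,b,((proj(s,[*(g+a*f+b*l),z])-[250,130])*3).round())
for b in(.0275,-.0275): print("tip",b,((proj(s,[*(g-.0095*f+b*l),.083])-[250,130])*3).round())
for n in s,: print("nut face edges(3x):",[((proj(s,[.5171,.047,.1+dz])-[250,130])*3).round() for dz in(-.029,0,.029)])
E
```

```text
0.116 -0.0375 0.095 [ 83. 231.]
0.116 0.0375 0.095 [179. 209.]
0.116 0.0375 -0.095 [97. 89.]
0.13 -0.0375 0.095 [ 82. 215.]
0.13 0.0375 0.095 [179. 193.]
0.13 0.0375 -0.095 [97. 74.]
0.151 -0.0375 0.095 [ 81. 192.]
0.151 0.0375 0.095 [179. 170.]
0.151 0.0375 -0.095 [96. 53.]
tip 0.0275 [ 92. 209.]
tip -0.0275 [ 71. 172.]
nut face edges(3x): [array([253., 163.]), array([255., 135.]), array([256., 105.])]
```

Request:
arm_command([
  [0,0,0,-0.5,0,-0.05,1],
  [0,0,0,-1,0,-0.1,1],
  [0,0,0,-1.4,0,-0.1,1],
  [0,0,0,-1.8,0,-0.1,1],
  [0,0,0,-2.2,0,-0.1,1],
  [0,0,0,-2.6,0,-0.1,1],
  [0,0,0,-3,0,-0.1,1],
  [0,0,0,-3,0,-0.1,1],
])

```text
time_s: 10.03
tcp_pos: [0.5084, -0.0663, 0.0682]
ee_rot: [[-0.074, -0.997, 0.0], [-0.997, 0.074, 0.0], [-0.0, -0.0, -1.0]]
wrist_force: [-0.2, 0.7, -1.9]
gripper_width: 0.173
gripper_force: 30.0
```

Body clearance is fine (its bottom is about 165 mm up, the nut top 130). Entering the cone slowly.

Request:
arm_command([
  [0,0,0,-0.2,0,0,1],
  [0,0,0,-0.4,0,0,1],
  [0,0,0,-0.6,0,0,1],
  [0,0,0,-0.8,0,0,1],
  [0,0,0,-1,0,0,1],
  [0,0,0,-1.2,0,0,1],
  [0,0,0,-1.4,0,0,1],
  [0,0,0,-1.5,0,0,1],
])

```text
time_s: 10.7
tcp_pos: [0.5094, -0.0518, 0.0682]
ee_rot: [[-0.075, -0.997, 0.0], [-0.997, 0.075, 0.0], [-0.0, -0.0, -1.0]]
wrist_force: [-0.0, 0.7, -1.4]
gripper_width: 0.175
gripper_force: 30.0
```

Request:
arm_command([
  [0,0,0,-0.1,0,0,1],
  [0,0,0,-0.3,0,0,1],
  [0,0,0,-0.4,0,0,1],
  [0,0,0,-0.6,0,0,1],
  [0,0,0,-0.7,0,0,1],
  [0,0,0,-0.8,0,0,1],
  [0,0,0,-0.9,0,0,1],
  [0,0,0,-1,0,0,1],
])

```text
time_s: 11.37
tcp_pos: [0.5102, -0.042, 0.0681]
ee_rot: [[-0.075, -0.997, 0.0], [-0.997, 0.075, -0.0], [0.0, -0.0, -1.0]]
wrist_force: [-0.5, -0.2, -1.9]
gripper_width: 0.176
gripper_force: 30.0
```

Request:
arm_command([
  [0,0,0,-0.3,0,0,1],
  [0,0,0,-0.7,0,0,1],
  [0,0,0,-1.1,0,0,1],
  [0,0,0,-1.4,0,0,1],
  [0,0,0,-1.8,0,0,1],
  [0,0,0,-2.2,0,0,1],
  [0,0,0,-2.6,0,0,1],
  [0,0,0,-3,0,0,1],
])

```text
time_s: 12.03
tcp_pos: [0.5124, -0.0117, 0.0682]
ee_rot: [[-0.075, -0.997, 0.0], [-0.997, 0.075, 0.0], [-0.0, -0.0, -1.0]]
wrist_force: [0.2, 0.1, -1.6]
gripper_width: 0.177
gripper_force: 30.0
```

Request:
arm_command([
  [0,0,0,-0.3,0,0,1],
  [0,0,0,-0.7,0,0,1],
  [0,0,0,-1.1,0,0,1],
  [0,0,0,-1.5,0,0,1],
  [0,0,0,-1.9,0,0,1],
  [0,0,0,-2.3,0,0,1],
  [0,0,0,-2.7,0,0,1],
  [0,0,0,-3.1,0,0,1],
])

```text
time_s: 12.7
tcp_pos: [0.5147, 0.0192, 0.0681]
ee_rot: [[-0.075, -0.997, -0.0], [-0.997, 0.075, -0.0], [0.0, 0.0, -1.0]]
wrist_force: [1.1, 0.7, -1.9]
gripper_width: 0.171
gripper_force: 30.0
```

```bash
python3 - <<'E'
from h import *
import pickle
C={n:cam(n) for n in("scene","wrist")};pickle.dump(C,open("c4.pkl","wb"));st=sense();print(st["tcp_pos"],st["wrist_force"],st["moment"])
m=np.zeros((600,800,3),np.uint8)
m[:360,:480]=cv2.resize(C["scene"]["p"][130:250,250:410],(480,360),interpolation=cv2.INTER_CUBIC)
m[360:,:384]=cv2.resize(C["wrist"]["p"],(384,240))
cv2.imwrite("pics/g.png",m)
c=C["wrist"];h=cv2.cvtColor(c["p"],cv2.COLOR_BGR2HSV);br=(h[...,0]>12)&(h[...,0]<32)&(h[...,1]>120)&(h[...,2]>100);ys,xs=np.where(br[140:200,262:365]);print("collar",onz(c,xs.mean()+262,ys.max()+140,.12))
E
```

```text
[0.51481877 0.01931978 0.06817208] [-0.82229507 -0.54897319 -1.36020975] [-0.00836216 -0.04582178 -0.01029854]
collar [ 0.51235897 -0.01936004  0.12      ]
```

View pics/g.png

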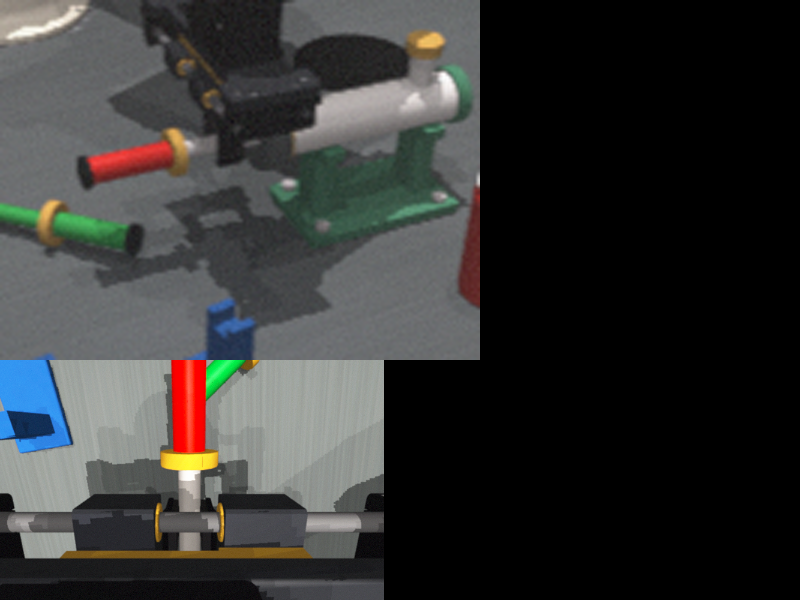

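The rod is about 77 mm deep and level. I'm letting go, lifting, and moving back over the handle.

Request:
arm_command([
  [0,0,0,0,0,0,0.5],
  [0,0,0,0,0,0,0.3],
  [0,0,0,0,0,0,0.1],
  [0,0,0,0,0,0,-0.1],
  [0,0,0,0,0,0,-0.3],
  [0,0,0,0,0,0,-0.3],
  [0,0,0,0,0,0,-0.3],
  [0,0,0,0,0,0,-0.3],
])

```text
time_s: 13.47
tcp_pos: [0.5147, 0.0187, 0.0682]
ee_rot: [[-0.075, -0.997, 0.0], [-0.997, 0.075, 0.0], [-0.0, -0.0, -1.0]]
wrist_force: [0.1, 0.2, -0.4]
gripper_width: 0.628
gripper_force: 0.0
```

Request:
arm_command([
  [0,0,0,0,0,-0.8,-0.3],
  [0,0,0,0,0,-2,-0.3],
  [0,0,0,0,0,-4,-0.3],
  [0,0,0,0,0,-7,-0.3],
  [0,0,0,1.5,0,-8,-0.3],
  [0,0,0,4.5,0,-8,-0.3],
  [0,0,0,7.5,0,-8,-0.3],
  [0,0,0,8.3,0,-8,-0.3],
])

```text
time_s: 14.13
tcp_pos: [0.5079, -0.0664, 0.1491]
ee_rot: [[-0.077, -0.997, 0.001], [-0.997, 0.077, -0.0], [0.0, -0.001, -1.0]]
wrist_force: [1.0, 0.5, 0.5]
gripper_width: 0.651
gripper_force: 0.0
```

Request:
arm_command([
  [0,0,0,0,0,0,-0.3],
  [0,0,0,0,0,0,-0.3],
  [0,0,0,0,0,0,-0.3],
])

```text
time_s: 14.38
tcp_pos: [0.5087, -0.0634, 0.1483]
ee_rot: [[-0.074, -0.997, 0.0], [-0.997, 0.074, 0.0], [-0.0, -0.0, -1.0]]
wrist_force: [-0.4, 0.2, -0.6]
gripper_width: 0.646
gripper_force: 0.0
```

```bash
cat > rod.py <<'E'
from h import *
def red(c):
    h=cv2.cvtColor(c["p"],cv2.COLOR_BGR2HSV);return ((h[...,0]<8)|(h[...,0]>172))&(h[...,1]>150)&(h[...,2]>60),(h[...,0]>12)&(h[...,0]<32)&(h[...,1]>110)&(h[...,2]>90)
c=cam("wrist");s=cam("scene");st=sense();print(st["tcp_pos"],st["wrist_force"],st["gripper_width"])
m,b=red(c);P=[]
for r in range(5,200):
    x=np.where(m[r,260:370])[0]
    if len(x)>15:P.append(onz(c,x.mean()+260,r,.095))
P=np.array(P);k=np.polyfit(P[:,1],P[:,0],1);print("rod x=",k,"n",len(P),"yaw",90-np.degrees(np.arctan(k[0])),P[:,1].min(),P[:,1].max(),"resid",(P[:,0]-np.polyval(k,P[:,1])).std())
print("tcp lat err mm",1000*(st["tcp_pos"][0]-np.polyval(k,st["tcp_pos"][1])))
n=np.array([1,-k[0],0])
def onpl(c,u,v):
    o,d=ray(c,u,v);return o+d*((k[1]-(o@n))/(d@n))
m,b=red(s);m=m.astype(np.uint8);N,L,S,Ce=cv2.connectedComponentsWithStats(m)
for i in range(1,N):
    if S[i,4]>80 and Ce[i][1]<215 and Ce[i][0]<400:
        ys,xs=np.where(L==i);q=np.polyfit(xs,ys,1)
        a,e=xs.min(),xs.max();A=onpl(s,a,np.polyval(q,a));E=onpl(s,e,np.polyval(q,e));M=onpl(s,*Ce[i])
        print("handle blob",S[i],"mid",M.round(4),"ends",A.round(4),E.round(4),"pitch",np.degrees(np.arctan2(E[2]-A[2],np.hypot(*(E-A)[:2]))))
m=b.astype(np.uint8);N,L,S,Ce=cv2.connectedComponentsWithStats(m)
for i in range(1,N):
    if S[i,4]>25 and 230<Ce[i][0]<345 and 150<Ce[i][1]<200: print("brass",S[i],Ce[i],onpl(s,*Ce[i]).round(4))
E
python3 rod.py
```

```text
[ 0.50866447 -0.06309853  0.14810911] [-0.06953735 -1.02028817 -0.5302554 ] 0.6494589325953869
rod x= [0.06099493 0.51331455] n 42 yaw 86.50957236128349 -0.09821567625510025 -0.07074355357190064 resid 0.00011098888139762378
tcp lat err mm -0.8013825204449265
handle blob [279 180  29  14 215] mid [ 0.5093 -0.0658  0.0933] ends [ 0.5071 -0.1016  0.0936] [ 0.5116 -0.0288  0.093 ] pitch -0.542360582409321
brass [304 176   8  15  63] [308.36507937 182.53968254] [ 0.5118 -0.0251  0.0946]
```

The handle has sagged to about 93 mm (roughly 7 mm). I'll descend with a matching slight tilt and close.

Request:
arm_command([
  [0,-0.01,0,0,0,1.5,-0.3],
  [0,-0.02,0,0,0,3.5,-0.3],
  [0,-0.03,0,0,0,5.5,-0.3],
  [0,-0.04,0,0,0,7,-0.3],
  [0,-0.05,0,0,0,8,-0.3],
  [0,-0.05,0,0,0,8.5,-0.3],
  [0,-0.05,0,0,0,8.75,-0.3],
  [0,-0.05,0,0,0,8.75,-0.3],
])

```text
time_s: 15.15
tcp_pos: [0.5087, -0.0637, 0.0606]
ee_rot: [[-0.074, -0.997, 0.004], [-0.996, 0.074, 0.05], [-0.05, 0.0, -0.999]]
wrist_force: [0.1, 0.4, -0.5]
gripper_width: 0.65
gripper_force: 0.0
```

Request:
arm_command([
  [0,0,0,0,0,0,0],
  [0,0,0,0,0,0,0.3],
  [0,0,0,0,0,0,0.6],
  [0,0,0,0,0,0,1],
  [0,0,0,0,0,0,1],
  [0,0,0,0,0,0,1],
  [0,0,0,0,0,0,1],
  [0,0,0,0,0,0,1],
])

```text
time_s: 15.82
tcp_pos: [0.5086, -0.064, 0.0608]
ee_rot: [[-0.075, -0.997, 0.004], [-0.996, 0.075, 0.05], [-0.05, -0.0, -0.999]]
wrist_force: [0.7, -0.6, 0.5]
gripper_width: 0.242
gripper_force: 30.0
```

Request:
arm_command([
  [0,0,0,0,0,0,1],
  [0,0,0,0,0,0,1],
  [0,0,0,0,0,0,1],
])

```text
time_s: 16.07
tcp_pos: [0.5086, -0.064, 0.0607]
ee_rot: [[-0.075, -0.997, 0.004], [-0.996, 0.075, 0.05], [-0.05, -0.0, -0.999]]
wrist_force: [1.1, 1.2, 0.6]
gripper_width: 0.241
gripper_force: 30.0
```

Request:
arm_command([
  [0,0.006,0,0,0,-0.1,1],
  [0,0.012,0,0.02,0,-0.2,1],
  [0,0.018,0,0.04,0,-0.3,1],
  [0,0.025,0,0.06,0,-0.4,1],
  [0,0.031,0,0.08,0,-0.5,1],
  [0,0.037,0,0.1,0,-0.6,1],
  [0,0.037,0,0.1,0,-0.6,1],
  [0,0.037,0,0.1,0,-0.6,1],
])

```text
time_s: 16.73
tcp_pos: [0.5082, -0.0652, 0.0666]
ee_rot: [[-0.075, -0.997, 0.001], [-0.997, 0.075, 0.013], [-0.013, 0.0, -1.0]]
wrist_force: [1.2, -0.3, -0.5]
gripper_width: 0.244
gripper_force: 30.0
```

```bash
python3 rod.py; python3 -c "
from h import *
print(sense()['moment'])"
```

```text
[ 0.50819997 -0.06524604  0.06650747] [-0.34284504  0.87866281 -0.95728253] 0.24170662155196285
rod x= [-0.07218584  0.49938595] n 7 yaw 94.12878261626335 -0.09566247301996474 -0.09292395223189548 resid 0.00019670819010293288
tcp lat err mm 4.104180754629483
[ 0.08480451 -0.01305653  0.01918975]
```

Request:
arm_command([
  [0,0,0,-0.2,0,0,1],
  [0,0,0,-0.4,0,0,1],
  [0,0,0,-0.6,0,0,1],
  [0,0,0,-0.8,0,0,1],
  [0,0,0,-1,0,0,1],
  [0,0,0,-1.2,0,0,1],
  [0,0,0,-1.4,0,0,1],
  [0,0,0,-1.6,0,0,1],
])

```text
time_s: 17.5
tcp_pos: [0.5096, -0.0491, 0.0668]
ee_rot: [[-0.075, -0.997, 0.001], [-0.997, 0.075, 0.013], [-0.013, 0.0, -1.0]]
wrist_force: [-0.3, -0.9, -1.2]
gripper_width: 0.242
gripper_force: 30.0
```

Request:
arm_command([
  [0,0,0,-0.2,0,0,1],
  [0,0,0,-0.4,0,0,1],
  [0,0,0,-0.6,0,0,1],
  [0,0,0,-0.8,0,0,1],
  [0,0,0,-1,0,0,1],
  [0,0,0,-1.2,0,0,1],
  [0,0,0,-1.4,0,0,1],
  [0,0,0,-1.6,0,0,1],
])

```text
time_s: 18.17
tcp_pos: [0.5102, -0.0345, 0.067]
ee_rot: [[-0.075, -0.997, -0.001], [-0.997, 0.075, 0.011], [-0.011, 0.001, -1.0]]
wrist_force: [-0.1, -5.8, -0.4]
gripper_width: 0.245
gripper_force: 30.0
```

Request:
arm_command([
  [0,0,0,-0.2,0,0,1],
  [0,0,0,-0.4,0,0,1],
  [0,0,0,-0.6,0,0,1],
  [0,0,0,-0.8,0,0,1],
  [0,0,0,-1,0,0,1],
  [0,0,0,-1.2,0,0,1],
  [0,0,0,-1.4,0,0,1],
  [0,0,0,-1.6,0,0,1],
])

```text
time_s: 18.83
tcp_pos: [0.5114, -0.0186, 0.0672]
ee_rot: [[-0.075, -0.997, -0.001], [-0.997, 0.075, 0.011], [-0.011, 0.001, -1.0]]
wrist_force: [-0.7, -7.3, -0.3]
gripper_width: 0.244
gripper_force: 30.0
```

```bash
python3 - <<'E'
from h import *
st=sense();print(st["tcp_pos"],st["wrist_force"],st["moment"])
s=cam("scene");d=cam("side");m=np.zeros((480,800,3),np.uint8)
m[:,:480]=cv2.resize(s["p"][150:214,288:352],(480,480),interpolation=cv2.INTER_CUBIC)
m[:,480:]=cv2.resize(d["p"][150:230,262:315],(320,480),interpolation=cv2.INTER_CUBIC)
cv2.imwrite("pics/k.png",m)
E
```

```text
[ 0.51138154 -0.01859917  0.06720032] [-0.66311907 -7.33627045 -0.28564638] [-1.8617018  -0.05000604 -0.02617866]
```

View pics/k.png

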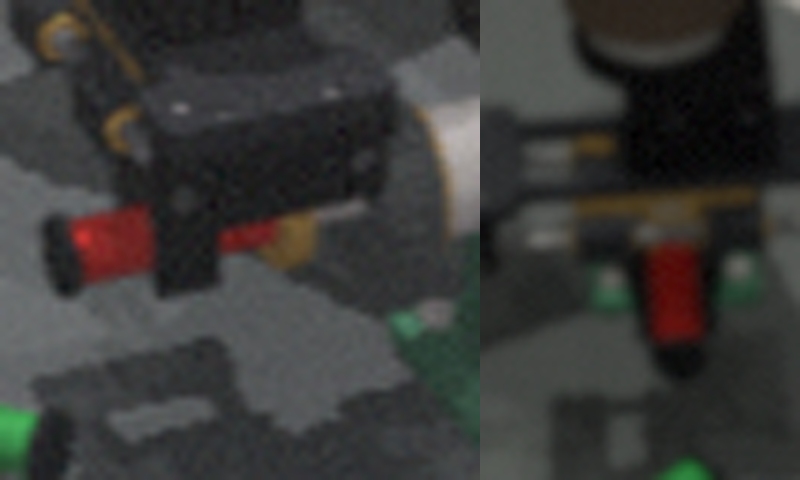

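The collar front is at about (315,235) in this crop and the nut face about 20 mm ahead of it. I'll go on slowly, feeling for contact.

Request:
arm_command([
  [0,0,0,-0.15,0,0,1],
  [0,0,0,-0.3,0,0,1],
  [0,0,0,-0.45,0,0,1],
  [0,0,0,-0.6,0,0,1],
  [0,0,0,-0.75,0,0,1],
  [0,0,0,-0.9,0,0,1],
  [0,0,0,-1,0,0,1],
  [0,0,0,-1,0,0,1],
])

```text
time_s: 19.6
tcp_pos: [0.5122, -0.0084, 0.0673]
ee_rot: [[-0.075, -0.997, -0.0], [-0.997, 0.075, 0.011], [-0.011, 0.001, -1.0]]
wrist_force: [0.6, -6.0, -0.4]
gripper_width: 0.246
gripper_force: 30.0
```

Request:
arm_command([
  [0,0,0,-0.05,0,0,1],
  [0,0,0,-0.1,0,0,1],
  [0,0,0,-0.15,0,0,1],
  [0,0,0,-0.2,0,0,1],
  [0,0,0,-0.25,0,0,1],
])

```text
time_s: 20.02
tcp_pos: [0.5123, -0.0061, 0.0673]
ee_rot: [[-0.075, -0.997, -0.001], [-0.997, 0.075, 0.011], [-0.011, 0.001, -1.0]]
wrist_force: [0.1, -5.3, -0.5]
gripper_width: 0.246
gripper_force: 30.0
```

Request:
arm_command([
  [0,0,0,-0.05,0,0,1],
  [0,0,0,-0.1,0,0,1],
  [0,0,0,-0.15,0,0,1],
  [0,0,0,-0.2,0,0,1],
  [0,0,0,-0.2,0,0,1],
])

```text
time_s: 20.43
tcp_pos: [0.5125, -0.0041, 0.0673]
ee_rot: [[-0.075, -0.997, -0.001], [-0.997, 0.075, 0.011], [-0.011, 0.001, -1.0]]
wrist_force: [-0.0, -6.1, 0.0]
gripper_width: 0.24
gripper_force: 30.0
```

Request:
arm_command([
  [0,0,0,-0.05,0,0,1],
  [0,0,0,-0.1,0,0,1],
  [0,0,0,-0.15,0,0,1],
  [0,0,0,-0.2,0,0,1],
  [0,0,0,-0.2,0,0,1],
])

```text
time_s: 20.85
tcp_pos: [0.5126, -0.0021, 0.0674]
ee_rot: [[-0.075, -0.997, -0.001], [-0.997, 0.075, 0.011], [-0.011, 0.001, -1.0]]
wrist_force: [0.6, -5.8, -1.2]
gripper_width: 0.24
gripper_force: 30.0
```

Request:
arm_command([
  [0,0,0,-0.05,0,0,1],
  [0,0,0,-0.1,0,0,1],
  [0,0,0,-0.15,0,0,1],
  [0,0,0,-0.2,0,0,1],
  [0,0,0,-0.2,0,0,1],
])

```text
time_s: 21.27
tcp_pos: [0.5128, -0.0001, 0.0674]
ee_rot: [[-0.075, -0.997, -0.001], [-0.997, 0.075, 0.011], [-0.011, 0.001, -1.0]]
wrist_force: [0.2, -5.3, -0.3]
gripper_width: 0.243
gripper_force: 30.0
```

Request:
arm_command([
  [0,0,0,-0.05,0,0,1],
  [0,0,0,-0.1,0,0,1],
  [0,0,0,-0.15,0,0,1],
  [0,0,0,-0.2,0,0,1],
  [0,0,0,-0.2,0,0,1],
])

```text
time_s: 21.68
tcp_pos: [0.5127, 0.0005, 0.0674]
ee_rot: [[-0.075, -0.997, -0.001], [-0.997, 0.075, 0.009], [-0.009, 0.002, -1.0]]
wrist_force: [1.0, -11.5, -1.0]
gripper_width: 0.241
gripper_force: 30.0
```

Contact: the force doubled and motion stopped. One small confirming push.

Request:
arm_command([
  [0,0,0,-0.02,0,0,1],
  [0,0,0,-0.04,0,0,1],
  [0,0,0,-0.06,0,0,1],
  [0,0,0,-0.06,0,0,1],
])

```text
time_s: 22.02
tcp_pos: [0.5127, 0.0006, 0.0674]
ee_rot: [[-0.075, -0.997, -0.002], [-0.997, 0.075, 0.009], [-0.008, 0.002, -1.0]]
wrist_force: [1.1, -13.9, -1.7]
gripper_width: 0.242
gripper_force: 30.0
```

```bash
python3 -c "
from h import *
st=sense();print(st['tcp_pos'],st['wrist_force'])"
```

```text
[0.51267901 0.00057432 0.06740777] [  1.07464085 -13.88573336  -1.7070584 ]
```

Seated on the nut. I'll ease the load, let go and rise.

Request:
arm_command([
  [0,0,0,0.05,0,0,1],
  [0,0,0,0.1,0,0,1],
  [0,0,0,0.1,0,0,0.5],
  [0,0,0,0.1,0,0,0.2],
  [0,0,0,0.1,0,0,-0.1],
  [0,0,0,0.1,0,0,-0.3],
  [0,0,0,0.1,0,0,-0.3],
  [0,0,0,0.1,0,0,-0.3],
])

```text
time_s: 22.68
tcp_pos: [0.5137, 0.003, 0.0676]
ee_rot: [[-0.074, -0.997, 0.002], [-0.997, 0.074, 0.013], [-0.013, -0.001, -1.0]]
wrist_force: [0.7, -0.0, -0.1]
gripper_width: 0.543
gripper_force: 0.0
```

Request:
arm_command([
  [0,0,0,0,0,0,-0.3],
  [0,0,0,0,0,-0.8,-0.3],
  [0,0,0,0,0,-2,-0.3],
  [0,0,0,0,0,-4.5,-0.3],
  [0,0,0,0,0,-7.5,-0.3],
  [0,0,0,0,0,-10,-0.3],
  [0,0,0,3,0,-11,-0.3],
  [0,0,0,5,0,-11,-0.3],
])

```text
time_s: 23.35
tcp_pos: [0.5117, -0.049, 0.1811]
ee_rot: [[-0.072, -0.997, 0.009], [-0.997, 0.073, 0.014], [-0.014, -0.008, -1.0]]
wrist_force: [-0.0, -0.2, 0.5]
gripper_width: 0.646
gripper_force: 0.0
```

Request:
arm_command([
  [0,0,0,0,0,0,-0.3],
  [0,0,0,0,0,0,-0.3],
  [0,0,0,0,0,0,-0.3],
  [0,0,0,0,0,0,-0.3],
])

```text
time_s: 23.68
tcp_pos: [0.5095, -0.0482, 0.1767]
ee_rot: [[-0.074, -0.997, 0.001], [-0.997, 0.074, 0.013], [-0.013, 0.0, -1.0]]
wrist_force: [0.1, 0.0, -0.0]
gripper_width: 0.651
gripper_force: 0.0
```

```bash
python3 - <<'E'
from h import *
st=sense();print(st["tcp_pos"],st["wrist_force"])
s=cam("scene");im=s["p"][130:230,280:380];cv2.imwrite("pics/z.png",im)
h=cv2.cvtColor(s["p"],cv2.COLOR_BGR2HSV)
b=(h[...,0]>12)&(h[...,0]<32)&(h[...,1]>110)&(h[...,2]>90)
N,L,S,Ce=cv2.connectedComponentsWithStats(b.astype(np.uint8))
n=np.array([1,-.0759,0])
def onpl(u,v):
    o,d=ray(s,u,v);return o+d*((.5135-(o@n))/(d@n))
for i in range(1,N):
    if S[i,4]>20 and 290<Ce[i][0]<400 and 120<Ce[i][1]<210: print("brass",S[i],Ce[i].round(1),onpl(*Ce[i]).round(4),onpl(S[i,0]+S[i,2],Ce[i][1]).round(4))
# brightness profile along axis, in mm of y (any bright shaft between collar and nut?)
for y in np.arange(.02,.062,.003):
    u,v=proj(s,[.5135+.0759*y,y,.1]);print(round(y,3),h[int(round(v)),int(round(u))],end="; ")
E
```

```text
[ 0.5095394  -0.04817004  0.17666044] [ 0.0614086   0.04374441 -0.02110252]
brass [386 140  12   9  91] [391.1 144.2] [0.5289 0.2031 0.1572] [0.5305 0.2245 0.1531]
brass [328 169   9  15  74] [332.9 175.1] [0.5166 0.0414 0.1008] [0.5175 0.0529 0.0981]
0.02 [179 168 117]; 0.023 [  0 173 112]; 0.026 [  0 172 114]; 0.029 [179 180 112]; 0.032 [  0 173 115]; 0.035 [  5 171 112]; 0.038 [ 12 149 113]; 0.041 [ 18 143 132]; 0.044 [ 19 150 136]; 0.047 [ 19 148 138]; 0.05 [ 18 136 111]; 0.053 [75  9 59]; 0.056 [140  12  64]; 0.059 [102  18  71];
```

The brightness profile goes from brass straight to the dark nut with no bare shaft between, and the axis height is still 0.1 m. The hand is clear of everything, so I'm handing in.

```bash
python3 -c "
from station import finish_job
print(finish_job())"
```

```text
the job is handed in; nothing more can be done
None
```

The rod was started in the barrel, released about 77 mm in, then regripped on the red handle and pushed through the piston until its collar sat against the stop nut, and released; the highest push force I read was about 14 N, the clock stood at about 24 s, and the job is handed in (no verdict was returned).

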